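# Seat the relays and lock the fuse box cover

### The job

Finish this car fuse box: press the two relays that stand proud, the green and the orange (either one first), fully home, level with their neighbours. Then push the hinged cover over and down until it is fully shut, and last press the white plunger latch on the cover fully in to lock it. Do not pull the relays up, do not press the plunger in before the cover is down, and leave the spray can, screwdriver and old brown relay where they are.

Things in the scene. Friction and masses are not known exactly. Their poses are not given: they have to be found in the camera images.
- fusebox: Black car fuse box fixed to the bench, 170 (x) x 140 (y) mm, origin under its centre on the bench, z up, +y to its hinge side (robot's left at yaw 0; yaw within 0.3 rad). Deck 40 mm up, rim 46 mm. Fuse row at y = +50 mm, tops 52 mm up. Six relay sockets: x = -46, 0, +46 mm by y = +20, -18 mm; the four black and grey relays are home; which socket holds which changes.
- relay_green (a joint): Green relay's way down into its socket, m: 0 = standing 12 mm proud, 0.012 = fully home (hard stop), negative = pulled up. Starts between 0 and 0.003. Resists with a steady friction of about 8 N and stays where it is left.
- relay_green_top (a point): Centre of the green relay's top face; moves with it: 64 mm above the bench when home (as are the tops of the four home relays), up to 76 mm when proud. The relay is 28 x 28 mm, 24 mm high, sides along the box's. Press straight down on it.
- relay_orange (a joint): Orange relay's way down into its socket, m: same as the green one's.
- relay_orange_top (a point): Centre of the orange relay's top face, same as the green one's.
- cover (a joint): Hinge of the dark cover, rad: 0 = shut (hard stop, lying on the rim), pi/2 = on end, 2.3 = leaning fully back beyond the box's +y side. Starts between 1.95 and 2.25. Stiff hinge, about 0.15 N m: the cover stays where it is left and takes 2 to 4 N to push. The outer face, with the latch, is up when shut and looks away from the box (+y) when open.
- cover_hinge (a point): Middle of the cover's hinge axis: box frame x = 0, y = +70 mm, 46 mm above the bench; the axis runs along the box's x. The cover is a shallow shell, 170 mm along the axis, 140 mm from hinge to free edge, its outer face 29 mm from the plane of the hinge axis: shut, its top is 75 mm above the bench. The point's axes turn with it.
- cover_edge (a point): Middle of the cover's free edge on its outer face: 140 mm from the hinge along the cover and 29 mm out from the hinge axis.
- latch (a joint): White plunger latch, m: 0 = out, head standing 12 mm above the cover's outer face; 0.008 = pressed fully in (hard stop), head 4 mm above it. It slides along the cover's normal, starts between 0 and 0.001, resists with a steady friction of about 6 N and stays where it is left.
- latch_top (a point): Centre of the plunger's white head (22 mm across), on the middle of the cover's width, 124 mm from the hinge axis, so at box frame x = 0, y = -54 mm when shut; its top is then 87 mm above the bench before pressing and 79 mm after.
- spray_can: Lavender spray can with white cap, 53 mm across, 181 mm high, loose, standing to the -y, +x side of the box. Origin at the centre of its underside. Leave alone.
- screwdriver: Screwdriver with blue handle, 170 mm long, lying loose beyond the box's +x side. Origin under its middle. Leave alone.
- old_relay: Removed brown relay, 28 x 28 x 24 mm with brass blades, lying loose on its side at the box's -x side. Origin under the centre of its housing, on the bench. Leave alone.
Mind the look-alikes: they are no part of the job. What is meant by the fusebox is not pink, red or yellow, and is the larger of those in its own colour.

How it is judged:
On the way, in this order (a step that is already met when the one before it is completed fails the run):
1. both proud relays are pressed fully home (value of joint each of relay_green, relay_orange above 0.01 m), for 0.1 s.
2. the cover is pushed fully shut (value of joint cover below 0.03 rad), for 0.05 s.
3. the plunger latch is pressed fully in (value of joint latch above 0.0062 m), for 0.1 s.
At the end, for the whole second after the job is handed in: Both relays home within 2 mm, the cover shut within 0.03 rad (4 mm at its free edge), the plunger in within 1.8 mm, and the loose things at rest where they were (within 15 mm) (all of step 1 and value of joint cover below 0.03 rad and value of joint latch above 0.0062 m and linear speed of each of spray_can, screwdriver, old_relay below 0.01 m/s); the robot touches nothing.
It fails at once if a relay is pulled up out of its socket (value of joint any of relay_green, relay_orange below -0.003 m).
It fails at once if the cover is brought down onto a relay that still stands proud (value of joint cover below 0.25 rad and value of joint any of relay_green, relay_orange below 0.0095 m).
It fails at once if the plunger is pressed in before the cover is down (value of joint latch above 0.005 m and value of joint cover above 0.06 rad).
It fails at once if the spray can is moved, tipped or lifted (distance of spray_can from where it was at the start of the episode above 0.015 m or angle between spray_can's own z axis and vertical above 0.3 rad).
It fails at once if the screwdriver or the old relay is moved or lifted (distance of any of screwdriver, old_relay from where it was at the start of the episode above 0.015 m).
It also fails if it takes over 58 s, if anything falls off the work surface, if the arm or the gripper's body presses on something with over 40 N, if the wrist force passes 120 N, or if a joint passes its speed limit or range.

### The arm

A 6-joint arm with a two-finger parallel gripper is mounted at the origin on the work surface. World frame = base frame: x ahead of the robot, y to its left, z up, the work surface at z = 0. Lengths are in m, angles in rad, forces in N, time in s.
With the tool pointing down it reaches from about 0.25 to 0.775 m from the base axis. Payload 4 kg.
Tool frame: the origin (TCP) lies at the very end of the fingers, on their centre line; the grasp point (between the pads) lies 19 mm behind it; z points along the fingers, y is the line along which they close (so a half turn about z gives the same grasp; the last joint's range is limited). The gripper opens to 94 mm and grips with 3 to 60 N. Pads are 16 mm wide; open, the fingers measure 119 mm over their backs; the gripper's body (75 mm by 177 mm) begins 78 mm behind the grasp point.
Start: joints at [-1.434, 0.087, 1.371, -0, 1.684, -0.103], TCP at [0.131, -0.534, 0.206] pointing down, gripper open.
Joint ranges: [-3.1, 3.1], [-0.76, 2.03], [0.27, 2.55], [-1.08, 4.22], [0.17, 2.65], [-2.57, 2.57]. Speed limits (rad/s): [2.79, 2.79, 3.14, 3.14, 3.14, 3.14].

### API

Orientations are given as [roll, pitch, yaw] about the fixed x, y, z axes, in that order (R = Rz(yaw) Ry(pitch) Rx(roll)).
In Python, from bench import robot gives the robot as it stands. The module is installed in compiled form; this text tells all that it offers.
- The arm moves only by the tool move_arm, never from a script. Its argument "deltas" is one flat list of numbers, 7 for each row, row after row: the turn, a rotation vector about the tool's x, y, z in rad, then the shift along the tool's x, y, z in cm, then the closure, from -1 (fully open) to 1 (shut). A call has 1 to 8 rows; each row is the pose to reach, as a shift and turn from the pose commanded when the call began, along the tool's axes at that moment; what a row does not reach only later rows make up. A row lasts 1/10 s, in which the tool goes at most 50 mm and 8.59 degrees, less where a joint would pass 70% of its speed; a pose out of reach is approached as far as the arm can. A call with a gripper value outside its range is refused whole. The fingers move at their own pace and stop on an object; the grip force is fixed at half the most. Time passes only in rows, so rows that repeat a pose let the fingers close. It gives the time, the measured TCP pose, the force, the opening and the grip force at its end, in the units of the state.
- robot.get_obs(): the state, without advancing time (a new reading comes with each control period).
- robot.snapshot(name): name is "scene" or "top" or "wrist"; returns a dict with "image" (384x512x3 uint8, red, green, blue), "depth" (384x512 float32, m along the optical axis (not along the pixel's ray), 0 where there is no reading), "fov_y" (degrees; the focal length in pixels is half the picture's height over the tangent of half this angle, whatever the lens; pixels are square), "cx", "cy" (the principal point, pixels), "D" ([k1, k2, p1, p2, k3] as OpenCV has them; the pictures are not rectified), "origin" and "orientation" of the camera in the world; the wrist camera has in their place "T_tool_cam" (4x4, takes a point from camera to tool coordinates, whose origin is the TCP and whose axes are the flange's). Camera axes: x right, y up, looking along -z (the intrinsics and any distortion apply to the point x, -y, -z); pixel columns grow to the right and rows downward; lengths in m; the calibration is good to about 2 mm. A picture is of the moment at which its call begins: read the wrist's pose just before it.
- robot.close_job(): hands the job in; it is judged then, once.
The state is a dict: "time": time; "joint_positions": joint angles; "qvel": joint speeds; "joint_torque": joint torques, N m; "tool_pos": TCP position; "ee_rot": TCP orientation; "wrist_force": force on the tool from outside, world axes, zero at the start; "wrist_torque": the same for the moment, N m; "width": finger opening in m; "finger_force": force on a finger pad.
Only numpy, scipy, OpenCV 4.12 (cv2) and the standard library are available. Lean on these libraries where they do the work, as an engineer would, in place of code of your own. Each camera call takes 0.05 s, during which the arm holds its last target. There are 200 camera calls.

## Working session

There is one attempt and no reset: what is moved stays moved. The work goes in short steps, Python scripts to look and compute and a tool call to move; the robot and the scene stay as the last step left them, time stands still between calls to the robot, and variables do not carry over. Pictures are saved under pics/ and viewed, at most 10 in all, crops included, and the job is handed in when it is done.

Besides the shell and the picture viewer there is one more tool, called as name(argument=value, ...) on one line, values as JSON. move_arm: Moves the arm, as the interface text tells. Its arguments: {"type":"object","properties":{"deltas":{"type":"array","items":{"type":"number"}}},"required":["deltas"]}

```bash
mkdir -p pics; cat > h.py <<'E'
import numpy as np, cv2
from bench import robot
from scipy.spatial.transform import Rotation as R
def snap(name):
    o=robot.get_obs(); s=robot.snapshot(name)
    f=192/np.tan(np.radians(s['fov_y'])/2)
    K=np.array([[f,0,s['cx']],[0,f,s['cy']],[0,0,1]])
    if 'T_tool_cam' in s:
        T=np.eye(4);T[:3,:3]=R.from_euler('xyz',o['ee_rot']).as_matrix();T[:3,3]=o['tool_pos'];T=T@np.array(s['T_tool_cam'])
    else:
        T=np.eye(4);q=np.array(s['orientation'],float)
        T[:3,:3]=q if q.shape==(3,3) else R.from_euler('xyz',q).as_matrix() if q.size==3 else R.from_quat(q).as_matrix()
        T[:3,3]=s['origin']
    return dict(img=s['image'],depth=s['depth'],K=K,D=np.array(s['D'],float),T=T)
def rays(s,px):
    p=cv2.undistortPoints(np.array(px,float).reshape(-1,1,2),s['K'],s['D']).reshape(-1,2)
    d=np.c_[p[:,0],-p[:,1],-np.ones(len(p))]
    return d@s['T'][:3,:3].T
def onplane(s,px,z):
    d=rays(s,px);o=s['T'][:3,3]
    return o+d*((z-o[2])/d[:,2])[:,None]
def bydepth(s,px):
    px=np.array(px,float).reshape(-1,2);z=np.array([s['depth'][int(round(v)),int(round(u))] for u,v in px])
    return s['T'][:3,3]+rays(s,px)*z[:,None]
def cloud(s):
    v,u=np.mgrid[0:384,0:512]
    return bydepth(s,np.c_[u.ravel(),v.ravel()]).reshape(384,512,3)
E
python3 - <<'E'
from h import *
o=robot.get_obs();print(o['time'],o['tool_pos'],o['ee_rot'],o['joint_positions'],o['width'])
a=snap('top');b=snap('scene')
print(robot.snapshot('top')['orientation'],a['T'].round(2),b['T'].round(2))
import pickle;pickle.dump((a,b),open('s.pkl','wb'))
for n,x in(('top',a),('scene',b)):cv2.imwrite(f'pics/{n}.png',cv2.cvtColor(x['img'],cv2.COLOR_RGB2BGR))
E
```

```text
0.0 [ 0.13053707 -0.53372254  0.20432563] [-3.13943611e+00 -1.93755173e-04  2.39809472e-01] [-1.43410235e+00  8.79283583e-02  1.37224067e+00 -2.94409793e-05
  1.68358866e+00 -1.03118989e-01] 0.09404760343730396
[ 0.12746945 -0.00480444 -1.58644048] [[-0.02  0.99 -0.13  0.36]
 [-1.   -0.01  0.01  0.02]
 [ 0.    0.13  0.99  1.17]
 [ 0.    0.    0.    1.  ]] [[ 0.72 -0.46  0.52  1.03]
 [ 0.69  0.5  -0.53 -0.5 ]
 [-0.02  0.74  0.68  0.76]
 [ 0.    0.    0.    1.  ]]
```

View pics/top.png

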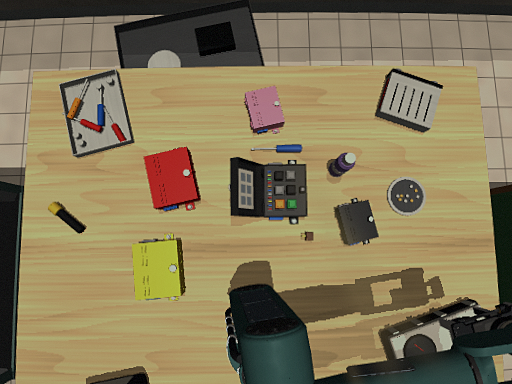

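View pics/scene.png

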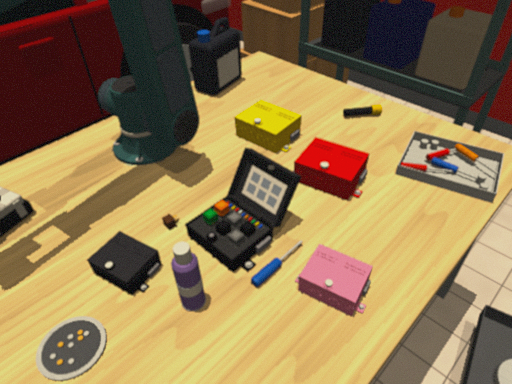

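The top view shows the open box at about (285,190), with green at (292,204), orange at (280,204) and the cover leaning left (+y). The can is at (342,163), the screwdriver at (276,148) and the old relay at (307,236). The scene view agrees, with green at (210,215) and orange at (222,207).

```bash
python3 - <<'E'
from h import *
import pickle
a,b=pickle.load(open('s.pkl','rb'))
def masks(s,roi):
    h=cv2.cvtColor(s['img'],cv2.COLOR_RGB2HSV)
    out={}
    for n,lo,hi in(('green',(50,120,60),(75,255,255)),('orange',(8,190,150),(17,255,255))):
        m=cv2.inRange(h,lo,hi);k=np.zeros_like(m);k[roi[1]:roi[3],roi[0]:roi[2]]=1
        n_,l,st,c=cv2.connectedComponentsWithStats(m*k)
        i=1+np.argmax(st[1:,4]);out[n]=(c[i],st[i]);
    return out
for nm,s,roi in(('top',a,(262,160,305,218)),('scene',b,(190,190,245,250))):
    for k,(c,st) in masks(s,roi).items():
        print(nm,k,c.round(1),st,bydepth(s,c).round(4),onplane(s,c,.075).round(4))
P=cloud(a)
m=(np.abs(P[...,2]-.043)<.006)&(P[...,0]>.3)&(P[...,0]<.6)&(P[...,1]>-.12)&(P[...,1]<.14)
# deck/rim black pixels
g=a['img'].max(2)<60
q=P[m&g][:,:2]; print(len(q),q.min(0),q.max(0)); r=cv2.minAreaRect(q.astype(np.float32)*1000);print('rim',r)
for z in(.064,):
    m2=(P[...,2]>.055)&(P[...,0]>.3)&(P[...,0]<.55)&(P[...,1]>-.12)&(P[...,1]<.2)
    for x,y,zz in P[m2][::25]:pass
    q=P[m2];print('high',q[:,2].max(),q[q[:,2].argmax()])
    c=q[q[:,2]>.09];print('cover hi',len(c),c.min(0),c.max(0), 'topline',np.polyfit(c[:,0],c[:,1],1))
im=cv2.resize(a['img'][135:260,215:375],None,fx=5,fy=4.8,interpolation=cv2.INTER_CUBIC)
cv2.imwrite('pics/crop.png',im[...,::-1])
E
```

```text
top green [291.2 203.2] [287 199  10   9  79] [[ 0.455  -0.1034  0.0724]] [[ 0.4548 -0.1031  0.075 ]]
top orange [282.5 202.5] [280 200   4   8  11] [[ 0.457  -0.0756  0.0781]] [[ 0.4572 -0.0759  0.075 ]]
scene green [209.5 213.5] [203 208  14  12 100] [[ 0.4601 -0.1073  0.0735]] [[ 0.4614 -0.1082  0.075 ]]
scene orange [221.  204.6] [214 200  14  10  80] [[ 0.4587 -0.068   0.0746]] [[ 0.459  -0.0683  0.075 ]]
717 [ 0.41618966 -0.11967901] [0.5855897  0.01757968]
rim ((500.7752685546875, -51.09686279296875), (169.39601135253906, 137.1174774169922), 0.09743162989616394)
high 1.1717534165347967 [0.35977122 0.01588922 1.17175342]
cover hi 1466 [0.35977122 0.01352439 0.09012861] [0.5497477  0.08635651 1.17175342] topline [ 0.31718844 -0.09518305]
```

View pics/crop.png

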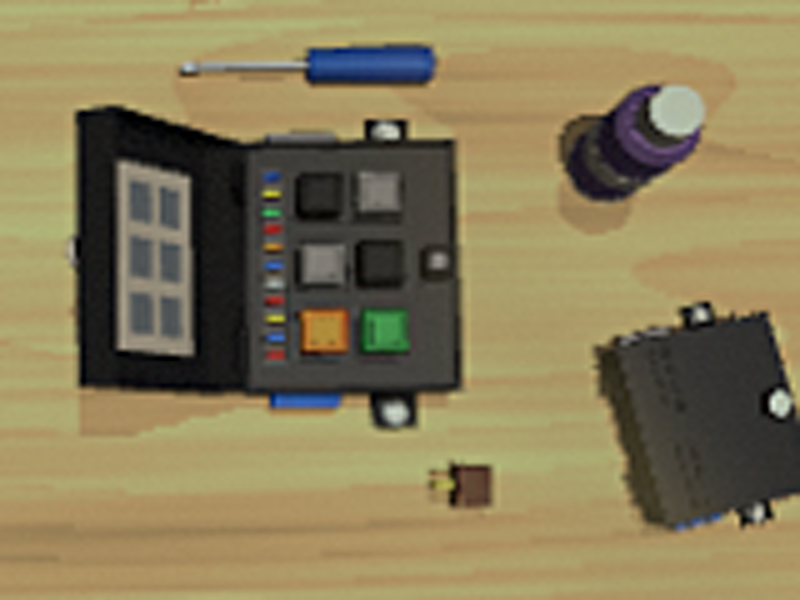

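```bash
cat >> h.py <<'E'
def delta(p,yaw=None):
    o=robot.get_obs();R0=R.from_euler('xyz',o['ee_rot'])
    t=R0.inv().apply(np.array(p)-o['tool_pos'])*100
    r=np.zeros(3) if yaw is None else (R0.inv()*R.from_euler('xyz',[np.pi,0,yaw])).as_rotvec()
    print('rot',r.round(3),'cm',t.round(2))
E
python3 - <<'E'
from h import *
import pickle
a,b=pickle.load(open('s.pkl','rb'))
for s in(a,b):
    P=cloud(s)
    m=(P[...,0]>.38)&(P[...,0]<.7)&(P[...,1]>-.3)&(P[...,1]<.2)&(P[...,2]<.3)
    # can: pts above .1 in -y area
    c=P[m&(P[...,2]>.08)&(P[...,1]<-.17)];print('can',len(c),c.min(0).round(3),c.max(0).round(3))
    r=P[m&(P[...,2]>.036)&(P[...,2]<.05)&(P[...,1]>-.18)&(P[...,1]<-.02)&(s['img'].max(2)<90)]
    print('rim',len(r),np.percentile(r,[1,99],axis=0).round(3))
    k=P[m&(P[...,2]>.085)&(P[...,1]>-.03)];print('cover',np.percentile(k,[1,99],axis=0).round(3))
    A=np.c_[k[:,0],k[:,2],np.ones(len(k))];print('plane y=ax+bz+c',np.linalg.lstsq(A,k[:,1],rcond=None)[0].round(3))
delta([.46,-.09,.3],1.571)
E
```

```text
can 346 [ 0.548 -0.288  0.08 ] [ 0.598 -0.237  0.186]
rim 1514 [[ 0.417 -0.154  0.036]
 [ 0.585 -0.021  0.049]]
cover [[0.416 0.02  0.086]
 [0.585 0.083 0.165]]
plane y=ax+bz+c [-0.     0.4    0.007]
can 1086 [ 0.554 -0.292  0.08 ] [ 0.605 -0.24   0.183]
rim 1712 [[ 0.421 -0.156  0.037]
 [ 0.588 -0.021  0.049]]
cover [[0.418 0.02  0.086]
 [0.588 0.082 0.162]]
plane y=ax+bz+c [-0.01   0.446  0.009]
rot [-1.000e-03 -1.000e-03 -1.331e+00] cm [ 42.54 -35.31  -9.47]
```

move_arm(deltas=[0,0,-0.15,2,-1,-5,1,0,0,-0.3,5,-4,-9.5,1,0,0,-0.45,8.5,-7,-9.5,1,0,0,-0.6,12,-10,-9.5,1,0,0,-0.75,15.5,-13,-9.5,1,0,0,-0.9,19,-16,-9.5,1,0,0,-1.05,22.5,-19,-9.5,1,0,0,-1.15,26,-22,-9.5,1])

```text
time: 0.95
tool_pos: [0.3315, -0.257, 0.3003]
ee_rot: [3.141, 0.0, 1.394]
wrist_force: [-0.1, -0.2, -0.0]
width: 0.0336
finger_force: 0.0
```

```bash
python3 -c "
from h import *
print(robot.get_obs()['tool_pos'],robot.get_obs()['time']);delta([.44,-.088,.3],1.571)"
```

```text
[ 0.3315297  -0.25703982  0.30031382] 0.95
rot [ 0.     0.    -0.177] cm [18.55  7.71  0.03]
```

move_arm(deltas=[0,0,-0.09,4,1.7,0,1,0,0,-0.177,8,3.4,0,1,0,0,-0.177,12,5,0,1,0,0,-0.177,15.5,6.5,0,1,0,0,-0.177,18.5,7.7,0,1,0,0,-0.177,18.5,7.7,0,1,0,0,-0.177,18.5,7.7,0,1])

```text
time: 1.65
tool_pos: [0.4399, -0.0905, 0.3001]
ee_rot: [-3.14, 0.0, 1.568]
wrist_force: [0.3, -0.3, 1.2]
width: 0.0001
finger_force: 0.0
```

```bash
python3 - <<'E'
from h import *
o=robot.get_obs();print(o['tool_pos'],o['ee_rot'],o['time'],o['width'])
s=snap('wrist');cv2.imwrite('pics/w1.png',s['img'][...,::-1])
h=cv2.cvtColor(s['img'],cv2.COLOR_RGB2HSV)
for n,lo,hi in(('green',(45,110,50),(80,255,255)),('orange',(6,170,120),(19,255,255))):
    m=cv2.inRange(h,lo,hi);_,l,st,c=cv2.connectedComponentsWithStats(m)
    for i in 1+np.argsort(-st[1:,4])[:2]:
        print(n,c[i].round(1),st[i],bydepth(s,c[i]).round(4),onplane(s,c[i],.075).round(4))
E
```

```text
[ 0.43986101 -0.09045168  0.3000584 ] [-3.14040491e+00  4.13954267e-04  1.56837020e+00] 1.65 8.016423443715217e-05
green [268.9 176.1] [259 166  20  19 315] [[ 0.4553 -0.1061  0.0728]] [[ 0.4552 -0.1056  0.075 ]]
green [327.  124.3] [326 121   3   8  23] [[ 0.5371 -0.0365  0.0517]] [[ 0.5319 -0.0354  0.075 ]]
orange [268.9 148.2] [264 142  11  13 119] [[ 0.455  -0.067   0.0749]] [[ 0.455 -0.067  0.075]]
orange [309.8 124.4] [309 121   3   8  20] [[ 0.5132 -0.0366  0.0506]] [[ 0.509  -0.0354  0.075 ]]
```

View pics/w1.png

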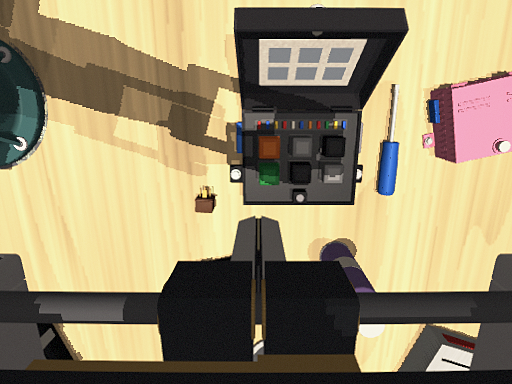

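The wrist view shows green at (269,176), orange at (269,148), the fuse row behind them at v≈124 and the cover open at the top. Measured heights of 73–75 mm match proud relays.

```bash
python3 - <<'E'
from h import *
print(np.array(robot.snapshot('wrist')['T_tool_cam']).round(3))
delta([.455,-.106,.1],1.571);delta([.455,-.106,.064],1.571)
E
```

```text
[[ 0.     0.966  0.259  0.075]
 [ 1.    -0.    -0.001  0.   ]
 [-0.001  0.259 -0.966 -0.179]
 [ 0.     0.     0.     1.   ]]
rot [-0.001  0.    -0.005] cm [-1.44  1.56 20.03]
rot [-0.001  0.    -0.005] cm [-1.44  1.57 23.63]
```

move_arm(deltas=[0,0,0,-0.7,0.8,4,1,0,0,0,-1.4,1.5,8,1,0,0,0,-1.4,1.5,12,1,0,0,0,-1.4,1.5,16,1,0,0,0,-1.4,1.5,19,1,0,0,0,-1.4,1.5,20,1,0,0,0,-1.4,1.5,20,1,0,0,0,-1.4,1.5,20,1])

```text
time: 2.55
tool_pos: [0.4558, -0.1058, 0.1023]
ee_rot: [3.139, 0.001, 1.566]
wrist_force: [-0.2, 0.3, -0.6]
width: 0.0002
finger_force: 0.0
```

move_arm(deltas=[0,0,0,0,0,1.5,1,0,0,0,0,0,2.5,1,0,0,0,0,0,3,1,0,0,0,0,0,3.4,1,0,0,0,0,0,3.7,1,0,0,0,0,0,3.85,1,0,0,0,0,0,3.85,1,0,0,0,0,0,3.85,1])

```text
time: 3.35
tool_pos: [0.4556, -0.1051, 0.0642]
ee_rot: [3.14, 0.001, 1.567]
wrist_force: [-3.0, 0.3, 6.5]
width: 0.0005
finger_force: 3.1
```

move_arm(deltas=[0,0,0,0,0,0.1,1,0,0,0,0,0,0.2,1,0,0,0,0,0,0.2,1])

```text
time: 3.65
tool_pos: [0.4557, -0.1052, 0.0641]
ee_rot: [3.139, 0.001, 1.567]
wrist_force: [-6.2, 1.3, 14.7]
width: 0.0008
finger_force: 7.3
```

Green is on its hard stop. Next is orange, 38 mm toward +y.

move_arm(deltas=[0,0,0,0,0,-2,1,0,0,0,0,0,-4,1,0,0,0,2,0,-4,1,0,0,0,3.75,0,-4,1,0,0,0,3.75,0,-4,1,0,0,0,3.75,0,-2.5,1,0,0,0,3.75,0,-1.5,1,0,0,0,3.75,0,-1,1])

```text
time: 4.45
tool_pos: [0.4553, -0.0679, 0.0703]
ee_rot: [3.141, 0.0, 1.566]
wrist_force: [-2.4, 1.6, 7.2]
width: 0.0007
finger_force: 3.9
```

move_arm(deltas=[0,0,0,0,0,0.4,1,0,0,0,0,0,0.7,1,0,0,0,0,0,0.9,1,0,0,0,0,0,1,1,0,0,0,0,0,1,1,0,0,0,0,0,1,1])

```text
time: 5.05
tool_pos: [0.4555, -0.0679, 0.064]
ee_rot: [3.14, 0.001, 1.567]
wrist_force: [-6.6, 2.2, 19.5]
width: 0.0003
finger_force: 9.5
```

move_arm(deltas=[0,0,0,0,0,-5,1,0,0,0,0,0,-10,1,0,0,0,0,0,-15,1,0,0,0,0,0,-19,1,0,0,0,5,0,-19,1,0,0,0,10,0,-19,1,0,0,0,15,0,-19,1,0,0,0,19,0,-19,1])

```text
time: 5.85
tool_pos: [0.4557, 0.1244, 0.2499]
ee_rot: [3.141, -0.0, 1.567]
wrist_force: [0.8, -0.9, 0.6]
width: 0.0006
finger_force: 0.0
```

```bash
python3 - <<'E'
from h import *
o=robot.get_obs();print(o['tool_pos'],o['time'])
s=snap('scene');P=cloud(s)
h=cv2.cvtColor(s['img'],cv2.COLOR_RGB2HSV)
for n,lo,hi in(('green',(45,110,50),(80,255,255)),('orange',(6,170,120),(19,255,255))):
    m=(cv2.inRange(h,lo,hi)>0)&(P[...,2]>.055)&(P[...,2]<.09)&(P[...,0]<.5)&(P[...,1]>-.2)&(P[...,1]<0)&(P[...,0]>.4)
    print(n,m.sum(),np.median(P[m],axis=0).round(4))
a=snap('top');P=cloud(a)
k=P[(P[...,2]>.1)&(P[...,2]<.2)&(P[...,0]>.52)&(P[...,0]<.59)&(P[...,1]>-.03)&(P[...,1]<.12)]
print(len(k),k.min(0),k.max(0),np.polyfit(k[:,2],k[:,1],1))
j=k[k[:,2]>.155];print(j[:,1].min(),j[:,1].max(),j[:,2].max())
E
```

```text
[0.45568084 0.12441951 0.24993077] 5.85
green 111 [ 0.458  -0.1063  0.0626]
orange 101 [ 0.4591 -0.0674  0.0628]
311 [0.52005517 0.01713733 0.10003571] [0.58634608 0.08253126 0.16545986] [0.37209402 0.01017701]
0.05499886611814152 0.07583027564613311 0.16545985945882213
```

Both relays are level at about 63 mm. Next I lower the fingers behind the cover.

move_arm(deltas=[0,0,0,0,0,4,1,0,0,0,0,0,8,1,0,0,0,0,0,11,1,0,0,0,0,0,12,1,0,0,0,-1.5,0,12,1,0,0,0,-3,0,12,1,0,0,0,-4,0,12,1,0,0,0,-5,0,12,1])

```text
time: 6.75
tool_pos: [0.4576, 0.0737, 0.133]
ee_rot: [3.136, -0.004, 1.567]
wrist_force: [-0.2, 5.1, 4.5]
width: 0.0002
finger_force: 2.4
```

move_arm(deltas=[0,0,0,-0.8,0,-0.2,1,0,0,0,-1.6,0,-0.4,1,0,0,0,-2.4,0,-0.6,1,0,0,0,-3.2,0,-0.8,1,0,0,0,-4,0,-1,1,0,0,0,-4.8,0,-1.2,1,0,0,0,-5.4,0,-1.3,1,0,0,0,-5.8,0,-1.4,1])

```text
time: 7.55
tool_pos: [0.4552, 0.0142, 0.1439]
ee_rot: [-3.141, -0.0, 1.566]
wrist_force: [-0.1, 1.9, 0.8]
width: 0.0006
finger_force: 1.1
```

move_arm(deltas=[0,0,0,-0.9,0,-0.2,1,0,0,0,-1.8,0,-0.4,1,0,0,0,-2.6,0,-0.5,1,0,0,0,-3.4,0,-0.6,1,0,0,0,-4.4,0,-0.4,1,0,0,0,-5.5,0,-0.2,1,0,0,0,-6.5,0,0.2,1,0,0,0,-7.4,0,0.6,1])

```text
time: 8.35
tool_pos: [0.4551, -0.0604, 0.1376]
ee_rot: [3.141, 0.001, 1.566]
wrist_force: [0.3, 0.8, 0.0]
width: 0.0003
finger_force: 0.5
```

```bash
python3 - <<'E'
from h import *
s=snap('scene');cv2.imwrite('pics/c1.png',s['img'][120:300,120:350][...,::-1].repeat(3,0).repeat(3,1))
E
```

```text
(no output)
```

View pics/c1.png

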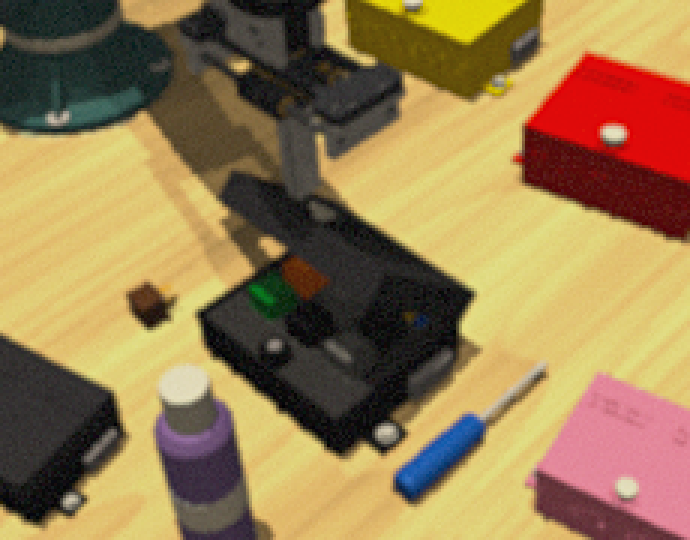

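The cover is at about 0.8 rad with the finger (300,190) on its outer face, clear of the latch (322,210). I continue down the arc.

move_arm(deltas=[0,0,0,-0.9,0,0.6,1,0,0,0,-1.8,0,1.2,1,0,0,0,-2.5,0,1.9,1,0,0,0,-3.1,0,2.6,1,0,0,0,-3.7,0,3.5,1,0,0,0,-4.2,0,4.4,1,0,0,0,-4.6,0,5.2,1,0,0,0,-4.8,0,5.9,1])

```text
time: 9.2
tool_pos: [0.4547, -0.1076, 0.078]
ee_rot: [-3.141, 0.0, 1.567]
wrist_force: [-0.3, -0.4, -0.4]
width: 0.0002
finger_force: 0.3
```

move_arm(deltas=[0,0,0,0,0,0.3,1,0,0,0,0,0,0.6,1,0,0,0,0,0,0.8,1,0,0,0,0,0,0.8,1])

```text
time: 9.6
tool_pos: [0.4544, -0.1074, 0.075]
ee_rot: [-3.141, 0.001, 1.567]
wrist_force: [-9.4, 1.4, 19.6]
width: 0.0005
finger_force: 9.8
```

The hard stop is at 75 mm, so the cover is shut. I raise and locate the latch.

move_arm(deltas=[0,0,0,0,0,-4,1,0,0,0,0,0,-8,1,0,0,0,0,0,-12,1,0,0,0,-2,1.5,-16,1,0,0,0,-5,3,-18,1,0,0,0,-8,4.6,-18,1,0,0,0,-8,4.6,-18,1])

```text
time: 10.3
tool_pos: [0.5019, -0.1901, 0.2506]
ee_rot: [3.141, 0.001, 1.564]
wrist_force: [0.6, 0.3, -1.0]
width: 0.0004
finger_force: 0.0
```

```bash
python3 - <<'E'
from h import *
o=robot.get_obs();print(o['tool_pos'],o['time'])
for n in('wrist','scene','top'):
    s=snap(n);P=cloud(s);im=s['img']
    if n=='wrist':cv2.imwrite('pics/w2.png',im[...,::-1])
    roi=(P[...,0]>.47)&(P[...,0]<.53)&(P[...,1]>-.175)&(P[...,1]<-.11)&(P[...,2]<.1)&(P[...,2]>.06)
    m=(im.min(2)>130)&roi
    if m.sum()<5: print(n,'none',m.sum(),roi.sum());continue
    _,l,st,c=cv2.connectedComponentsWithStats(m.astype(np.uint8));i=1+np.argmax(st[1:,4])
    print(n,st[i],c[i].round(1),np.median(P[l==i],axis=0).round(4),onplane(s,c[i],.087).round(4))
    e=P[(np.abs(P[...,0]-.54)<.04)&(P[...,1]<-.13)&(P[...,1]>-.155)&(P[...,2]>.02)&(P[...,2]<.12)];print('cover edge z',np.median(e[:,2]).round(4))
delta([.501,-.143,.1],1.571)
E
```

```text
[ 0.50187865 -0.19012146  0.25062944] 10.3
wrist [247 123  19  16 208] [256.6 130.4] [ 0.5016 -0.1384  0.0862] [[ 0.5012 -0.1388  0.087 ]]
cover edge z 0.0751
scene [210 223   5   4  13] [212.  224.6] [ 0.503  -0.1347  0.086 ] [[ 0.5031 -0.135   0.087 ]]
cover edge z 0.074
top [301 186   3   6  11] [301.6 188.3] [ 0.5004 -0.1369  0.0846] [[ 0.4997 -0.1355  0.087 ]]
cover edge z 0.075
rot [-0.002 -0.001 -0.004] cm [ 4.35  0.09 15.02]
```

View pics/w2.png

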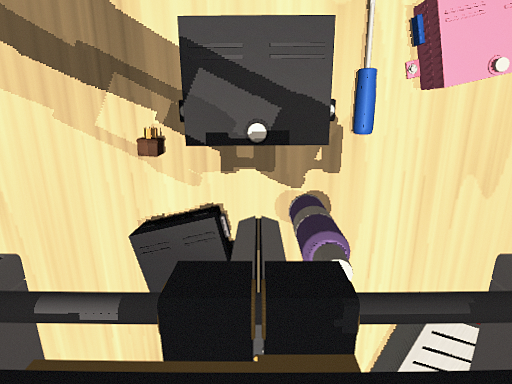

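The cover is flat at 75 mm, and the latch head is at (257,131), which is about (0.501, −0.140) at 86 mm up.

move_arm(deltas=[0,0,0,2,0,0,1,0,0,0,4.5,0,3,1,0,0,0,4.5,0,7,1,0,0,0,4.5,0,11,1,0,0,0,4.5,0,14,1,0,0,0,4.5,0,15,1,0,0,0,4.5,0,15.5,1,0,0,0,4.5,0,15.5,1])

```text
time: 11.25
tool_pos: [0.5011, -0.1422, 0.0969]
ee_rot: [3.14, 0.0, 1.567]
wrist_force: [-0.1, -0.4, 0.5]
width: 0.0004
finger_force: 0.0
```

move_arm(deltas=[0,0,0,0,0,0.5,1,0,0,0,0,0,0.9,1,0,0,0,0,0,1.2,1,0,0,0,0,0,1.5,1,0,0,0,0,0,1.7,1,0,0,0,0,0,1.9,1,0,0,0,0,0,1.9,1])

```text
time: 11.95
tool_pos: [0.5016, -0.1428, 0.0791]
ee_rot: [3.139, 0.001, 1.567]
wrist_force: [-1.8, -0.3, 7.9]
width: 0.0004
finger_force: 3.6
```

move_arm(deltas=[0,0,0,0,0,0.15,1,0,0,0,0,0,0.3,1,0,0,0,0,0,0.3,1,0,0,0,0,0,0.3,1])

```text
time: 12.35
tool_pos: [0.5017, -0.1429, 0.0789]
ee_rot: [3.138, 0.002, 1.567]
wrist_force: [-6.9, 2.8, 17.9]
width: 0.0006
finger_force: 8.9
```

move_arm(deltas=[0,0,0,0,0,-3,1,0,0,0,0,0,-7,1,0,0,0,0,0,-11,1,0,0,0,0,0,-15,1,0,0,0,-4,0,-17,1,0,0,0,-5,0,-17,1,0,0,0,-5,0,-17,1])

```text
time: 13.05
tool_pos: [0.5005, -0.1936, 0.2437]
ee_rot: [-3.142, -0.0, 1.564]
wrist_force: [0.1, 0.1, 1.0]
width: 0.0004
finger_force: 0.0
```

```bash
python3 - <<'E'
from h import *
s=snap('wrist');P=cloud(s);im=s['img']
m=(im.min(2)>130)&(abs(P[...,0]-.5)<.03)&(abs(P[...,1]+.143)<.03)&(P[...,2]>.06)
print(m.sum(),np.median(P[m],axis=0).round(4))
e=P[(np.abs(P[...,0]-.54)<.04)&(abs(P[...,1]+.142)<.012)&(P[...,2]>.02)&(P[...,2]<.12)];print('edge',np.median(e[:,2]))
cv2.imwrite('pics/w3.png',im[...,::-1])
E
```

```text
633 [ 0.5013 -0.1187  0.4229]
edge 0.0750757928939424
```

View pics/w3.png

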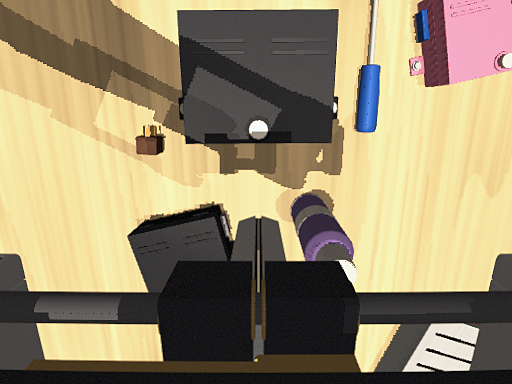

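The cover is flat at 75 mm and the latch at (258,129) stopped hard at 79 mm. The loose things are undisturbed and the arm is clear.

```bash
python3 -c "
from bench import robot
print(robot.close_job())"
```

```text
the job is handed in; nothing more can be done
None
```

I pressed both relays home, shut the cover, pressed the latch fully in and handed the job in at about 13 s; the hand-in gave no verdict.

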